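# Find the dry pump bottle by feel and set its refill

## Task

One of the three look-alike white pump bottles has run dry, which can only be felt: its pump head sinks limply onto its stop, while a full one pushes back firmly. Press the heads lightly one after another, without pressing a full one more than two thirds of the way down (it would squirt), until you have pushed the dry one right down to its stop, where it stays down by itself. Then set the amber refill bottle down upright in the middle of the round black pad of the dry bottle's dock and let go, without dropping it, tipping it over or disturbing the other bottle, the jar and the petri dish.

Things in the scene. Friction and masses are not known exactly. Their poses are not given: they have to be found in the camera images.
- dock_a: Fixed dispenser dock, one of three that look the same: grey base plate 210 x 90 x 8 mm lying on the worktop, its long side along the dock's x. Origin under the plate's centre on the worktop, z up; the far half (+x) carries a fixed white pump bottle with a plain blue band (64 mm wide, axis at dock x = +55 mm), the near half (-x) a round black rubber pad.
- pump_a (a joint): Pump head of dock_a, slides straight down: 0 = up, 0.015 m = on its stop. 1.5 to 2 N starts it. Full bottle: the force rises 1.4 N per mm (8 N at 5 mm, 15 N at 10 mm) and the head always springs back. Dry bottle: never over about 2 N before the stop; springs back if let go within 9 mm, stays down by itself once on the stop. Which is dry cannot be seen and varies.
- pump_a_top (a point): Centre of the flat top of the pump head of dock_a: white disc 42 mm across, 12 mm thick, top 152 mm above the worktop when up; a short spout (4 mm radius, reaching 47 mm from the axis) points along the dock's -x.
- pad_a (a point): Centre of the upper face of the round black pad of dock_a, 80 mm across, 11 mm above the worktop, 115 mm in front of the pump bottle's axis (dock x = -60 mm).
- dock_b: Fixed dispenser dock, one of three that look the same: grey base plate 210 x 90 x 8 mm lying on the worktop, its long side along the dock's x. Origin under the plate's centre on the worktop, z up; the far half (+x) carries a fixed white pump bottle with a plain blue band (64 mm wide, axis at dock x = +55 mm), the near half (-x) a round black rubber pad.
- pump_b (a joint): Pump head of dock_b, slides straight down: 0 = up, 0.015 m = on its stop. 1.5 to 2 N starts it. Full bottle: the force rises 1.4 N per mm (8 N at 5 mm, 15 N at 10 mm) and the head always springs back. Dry bottle: never over about 2 N before the stop; springs back if let go within 9 mm, stays down by itself once on the stop. Which is dry cannot be seen and varies.
- pump_b_top (a point): Centre of the flat top of the pump head of dock_b: white disc 42 mm across, 12 mm thick, top 152 mm above the worktop when up; a short spout (4 mm radius, reaching 47 mm from the axis) points along the dock's -x.
- pad_b (a point): Centre of the upper face of the round black pad of dock_b, 80 mm across, 11 mm above the worktop, 115 mm in front of the pump bottle's axis (dock x = -60 mm).
- dock_c: Fixed dispenser dock, one of three that look the same: grey base plate 210 x 90 x 8 mm lying on the worktop, its long side along the dock's x. Origin under the plate's centre on the worktop, z up; the far half (+x) carries a fixed white pump bottle with a plain blue band (64 mm wide, axis at dock x = +55 mm), the near half (-x) a round black rubber pad.
- pump_c (a joint): Pump head of dock_c, slides straight down: 0 = up, 0.015 m = on its stop. 1.5 to 2 N starts it. Full bottle: the force rises 1.4 N per mm (8 N at 5 mm, 15 N at 10 mm) and the head always springs back. Dry bottle: never over about 2 N before the stop; springs back if let go within 9 mm, stays down by itself once on the stop. Which is dry cannot be seen and varies.
- pump_c_top (a point): Centre of the flat top of the pump head of dock_c: white disc 42 mm across, 12 mm thick, top 152 mm above the worktop when up; a short spout (4 mm radius, reaching 47 mm from the axis) points along the dock's -x.
- pad_c (a point): Centre of the upper face of the round black pad of dock_c, 80 mm across, 11 mm above the worktop, 115 mm in front of the pump bottle's axis (dock x = -60 mm).
- refill: Refill bottle, loose: amber body with a blue cap, 60 mm across, 120 mm tall, about 0.2 to 0.35 kg, upright. The cap is 34 mm across, from 102 to 120 mm above the underside; the round shoulder flares out just below it; grip it by the cap from above. Origin at the centre of its underside, z up.
- clear_bottle: Bystander, loose: pale bottle with a blue cap, 62 mm across, 140 mm tall; origin under its centre.
- white_jar: Bystander, loose: white screw-cap jar, 68 mm across, 85 mm tall; origin under its centre.
- petri: Bystander, loose: shut petri dish, 60 mm across, 13 mm tall; origin under its centre.
Mind the look-alikes: they are no part of the job. Several things look just like the refill: the one meant starts nearest to the robot's base.

How it is judged:
On the way, in this order (a step that is already met when the one before it is completed fails the run):
1. a limp pump head is pressed right down to its stop (past 13 of its 15 mm) (value of joint any of pump_a, pump_b, pump_c above 0.013 m), for 0.05 s.
2. the refill bottle stands released on the pad of the dock whose pump head stays down (((value of joint pump_a above 0.013 m and horizontal distance between refill and pad_a below 0.015 m and z of refill in the frame of pad_a between -0.004 and 0.004 m and angle between refill's own z axis and vertical below 0.1 rad and linear speed of refill below 0.03 m/s and contact force between the fingers and refill below 0.1 N) or (value of joint pump_b above 0.013 m and horizontal distance between refill and pad_b below 0.015 m and z of refill in the frame of pad_b between -0.004 and 0.004 m and angle between refill's own z axis and vertical below 0.1 rad and linear speed of refill below 0.03 m/s and contact force between the fingers and refill below 0.1 N) or (value of joint pump_c above 0.013 m and horizontal distance between refill and pad_c below 0.015 m and z of refill in the frame of pad_c between -0.004 and 0.004 m and angle between refill's own z axis and vertical below 0.1 rad and linear speed of refill below 0.03 m/s and contact force between the fingers and refill below 0.1 N))), for 0.2 s.
At the end, for the whole second after the job is handed in: The refill bottle stands upright (within 0.1 rad), at rest and released on the pad of the dock whose pump head stays down on its stop (past 13 of 15 mm; only the dry one can), its centre within 15 mm of the pad's centre (((value of joint pump_a above 0.013 m and horizontal distance between refill and pad_a below 0.015 m and z of refill in the frame of pad_a between -0.004 and 0.004 m and angle between refill's own z axis and vertical below 0.1 rad and linear speed of refill below 0.03 m/s and contact force between the fingers and refill below 0.1 N) or (value of joint pump_b above 0.013 m and horizontal distance between refill and pad_b below 0.015 m and z of refill in the frame of pad_b between -0.004 and 0.004 m and angle between refill's own z axis and vertical below 0.1 rad and linear speed of refill below 0.03 m/s and contact force between the fingers and refill below 0.1 N) or (value of joint pump_c above 0.013 m and horizontal distance between refill and pad_c below 0.015 m and z of refill in the frame of pad_c between -0.004 and 0.004 m and angle between refill's own z axis and vertical below 0.1 rad and linear speed of refill below 0.03 m/s and contact force between the fingers and refill below 0.1 N))); the robot touches nothing.
It fails at once if a head that pushes back hard (a full bottle: more than 9 N) is pressed past two thirds (10 of 15 mm) ((value of joint pump_a between 0.01 and 0.0135 m and contact force between anything else and dock_a above 9 N) or (value of joint pump_b between 0.01 and 0.0135 m and contact force between anything else and dock_b above 9 N) or (value of joint pump_c between 0.01 and 0.0135 m and contact force between anything else and dock_c above 9 N)).
It fails at once if the refill bottle is tipped over (more than 0.6 rad) (angle between refill's own z axis and vertical above 0.6 rad).
It fails at once if the refill bottle is dropped (falls free faster than 0.6 m/s, about 20 mm) (linear speed of refill above 0.6 m/s and contact force between the fingers and refill below 0.1 N).
It fails at once if a bystander (pale bottle, white jar, petri dish) is moved by more than 30 mm (distance of any of clear_bottle, white_jar, petri from where it was at the start of the episode above 0.03 m).
It also fails if it takes over 58 s, if anything falls off the work surface, if the arm or the gripper's body presses on something with over 40 N, if the wrist force passes 120 N, or if a joint passes its speed limit or range.

## Robot

A 6-joint arm with a two-finger parallel gripper is mounted at the origin on a cart in front of the work surface, level with it; the furniture and walls round the work are solid. World frame = base frame: x ahead of the robot, y to its left, z up, the work surface at z = 0. Lengths are in m, angles in rad, forces in N, time in s.
With the tool pointing down it reaches from about 0.3 to 0.875 m from the base axis. Payload 6.4 kg.
Tool frame: the origin (TCP) lies between the finger pads; the fingertips stand 25 mm ahead of it and the grasp point (between the pads) lies 6 mm ahead of it; y points along the fingers, x is the direction in which the jaws open and shut, and the axes are right-handed (so a half turn about y gives the same grasp; the last joint's range is limited). The gripper opens to 85 mm and grips with 20 to 120 N. Pads are 22 mm wide; open, the fingers measure 114 mm over their backs; the gripper's body (76 mm by 85 mm) begins 54 mm behind the grasp point. The pads swing forward as they close: fully open they stand 13 mm farther back than shut.
Start: joints at [-1.479, 0.181, 1.607, -0, 1.354, -0.206], TCP at [0.169, -0.55, 0.256] pointing down, gripper open.
Joint ranges: [-2.99, 2.99], [-0.89, 2.07], [0.3, 2.58], [-1.14, 4.28], [0, 2.63], [-3.12, 3.12]. Speed limits (rad/s): [2.57, 2.57, 3.01, 3.14, 3.14, 3.14].

## Interface

Orientations are given as a unit quaternion [w, x, y, z].
In Python, from bench import ctrl, vision, ticket, find_in, regions_of, pinpoint gives the robot as it stands.
- The arm moves only by the tool apply_moves, never from a script. Its argument "increments" is a list of rows, each an object of numbers: "x", "y", "z": the shift along the tool's x, y, z in cm; "ax", "ay", "az": the turn, a rotation vector about the tool's x, y, z in rad; "grip": the closure, from 0 (fully open) to 1 (shut). A call has 1 to 12 rows; each row is the pose to reach, as a shift and turn from the pose measured when the call began, along the tool's axes at that moment; what a row does not reach only later rows make up. A row lasts 1/8 s, in which the tool goes at most 62.5 mm and 10.7 degrees, less where a joint would pass 70% of its speed; a pose out of reach is approached as far as the arm can. A call with a gripper value outside its range is refused whole. The fingers move at their own pace and stop on an object; the grip force is fixed at half the most. Time passes only in rows, so rows that repeat a pose let the fingers close. It gives the time, the measured TCP pose, the force and the opening at its end, in the units of the state.
- ctrl.get_obs(): the state, without advancing time (a new reading comes with each control period).
- vision.camera(name): name is "scene" or "side" or "wrist"; returns the picture (480x640x3 uint8, red, green, blue); there is no depth.
- vision.camera_params(name): a dict with "intrinsics" (3x3 intrinsics, pixels), "R" (3x3) and "t" (3): a world point X has camera coordinates R X + t. Camera axes: x right, y down, z forward; pixel columns grow to the right and rows downward; lengths in m; the calibration is good to about 2 mm. A picture is of the moment at which its call begins: read the wrist's pose just before it. camera_params takes no time and is no camera call; for the wrist camera it gives the pose at the moment of the call.
- ticket.hand_in(): hands the job in, once; it reports no verdict.
Trained networks look in the newest picture that a camera, given by its name, has taken for a name from the list of things; names that differ only in an ending like _2 or _b are one class to them, and where a whole thing is asked for, a point or a joint stands for the part that bears it (a point fixed in the world has none). Each returns a list of dicts, best first, with "p" (0 to 1); they miss things now and then, are a little off and sometimes report something else, mostly with a low value. They report only what shows in the picture. A call takes as long as a camera call. They do not tell look-alikes from the thing itself.
- find_in(camera, query): "rect" ([centre column, centre row, width, height] in pixels, round what is visible of it).
- regions_of(camera, query): "mask" (480x640 bool, what is visible of it) and "rect" ([centre column, centre row, width, height] in pixels, round what is visible of it).
- pinpoint(camera, query): "xy" ([column, row] in pixels: a listed point, or the origin of a listed thing).
The state is a dict: "time_s": time; "q": joint angles; "dq": joint speeds; "joint_efforts": joint torques, N m; "eef_pos": TCP position; "eef_rot": TCP orientation; "wrist_force": force on the tool from outside, world axes, zero at the start; "torque": the same for the moment, N m; "opening": opening from 0.0 (shut) to 1.0 (fully open).
Only numpy, scipy, OpenCV 4.12 (cv2) and the standard library are available. Lean on these libraries where they do the work, as an engineer would, in place of code of your own. Each camera call takes 0.05 s, during which the arm holds its last target.

## Working session

There is one attempt and no reset: what is moved stays moved. The work goes in short steps, Python scripts to look and compute and a tool call to move; the robot and the scene stay as the last step left them, time stands still between calls to the robot, and variables do not carry over. Pictures are saved under pics/ and viewed, and the job is handed in when it is done.

Besides the shell and the picture viewer there is one more tool, called after "Request:" as name([rows], argument=value, ...), one row to a line, values as JSON. apply_moves: Moves the arm, as the interface text tells. Its arguments: {"type":"object","properties":{"increments":{"type":"array","items":{"type":"object","properties":{"x":{"type":"number"},"y":{"type":"number"},"z":{"type":"number"},"ax":{"type":"number"},"ay":{"type":"number"},"az":{"type":"number"},"grip":{"type":"number"}}}}},"required":["increments"]}

```bash
mkdir -p pics; ls
python3 - <<'E'
from bench import ctrl, vision
import cv2
o=ctrl.get_obs();print({k:(v if not hasattr(v,'round') else v) for k,v in o.items()})
for n in ["scene","side","wrist"]:
    im=vision.camera(n);cv2.imwrite(f"pics/{n}0.png",im[:,:,::-1])
    p=vision.camera_params(n);print(n,p)
E
```

```text
pics
{'time_s': 0.0, 'q': array([-1.47928538e+00,  1.81578869e-01,  1.60803776e+00,  3.72466446e-05,
        1.35379349e+00, -2.06305554e-01]), 'dq': array([ 1.40701082e-03, -1.35331616e-03, -1.95320066e-03, -1.06838196e-03,
       -4.28556228e-04,  8.93896222e-05]), 'joint_efforts': array([ 1.48258372e-03, -4.44864535e+01, -3.51342702e+01, -2.56703670e-04,
        8.97556281e-03,  3.98976852e-05]), 'eef_pos': array([ 0.16869967, -0.54914978,  0.25534847]), 'eef_rot': array([ 0.56913241, -0.56815593,  0.42070761, -0.4198717 ]), 'wrist_force': array([-1.04138894, -0.19759268,  1.01670668]), 'torque': array([ 0.01028301, -0.01755662,  0.02503279]), 'opening': 1.0035949499235897}
scene {'intrinsics': array([[566.08763403,   0.        , 321.12869452],
       [  0.        , 566.08763403, 238.34015686],
       [  0.        ,   0.        ,   1.        ]]), 'R': array([[-0.87411517, -0.48566117,  0.00747604],
       [-0.35921142,  0.63601172, -0.68297602],
       [ 0.32694008, -0.59968518, -0.73040253]]), 't': array([0.50620408, 0.31202368, 1.33700147])}
side {'intrinsics': array([[536.23759862,   0.        , 321.15409863],
       [  0.        , 536.23759862, 241.13477752],
       [  0.        ,   0.        ,   1.        ]]), 'R': array([[ 0.99681026, -0.0766185 ,  0.02233609],
       [-0.03381437, -0.65897785, -0.75140188],
       [ 0.07229028,  0.74824983, -0.65946669]]), 't': array([-0.59611069,  0.07056113,  1.49749854])}
wrist {'intrinsics': array([[387.32014508,   0.        , 327.11211073],
       [  0.        , 387.32014508, 236.67550888],
       [  0.        ,   0.        ,   1.        ]]), 'R': array([[ 0.29281588, -0.95616732, -0.00171094],
       [-0.91151729, -0.27968182,  0.30152   ],
       [-0.28878209, -0.08673029, -0.95345832]]), 't': array([-0.57329175, -0.03812524,  0.37914707])}
```

View pics/scene0.png

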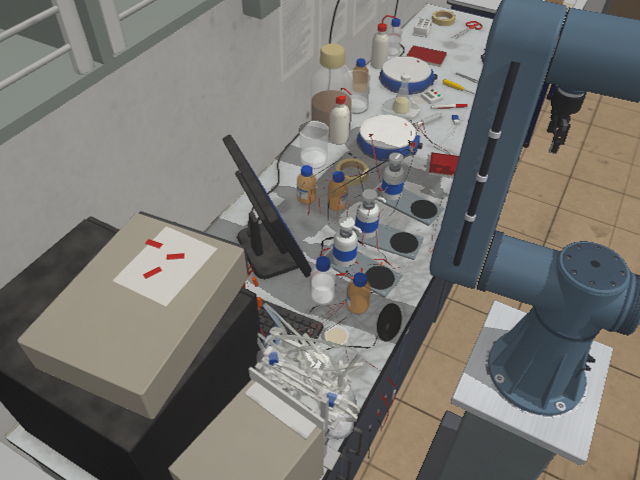

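View pics/side0.png

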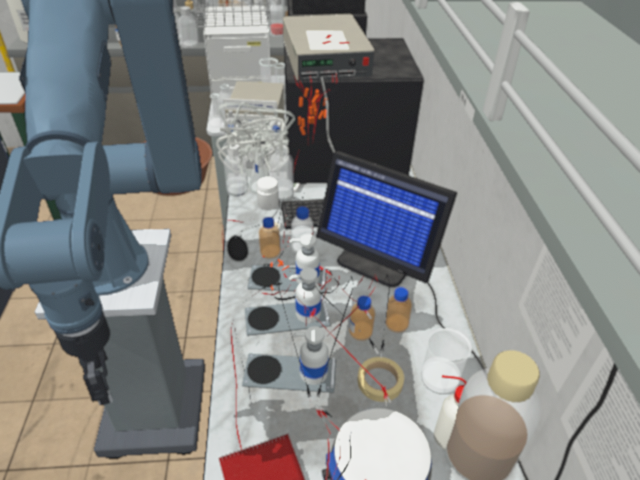

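View pics/wrist0.png

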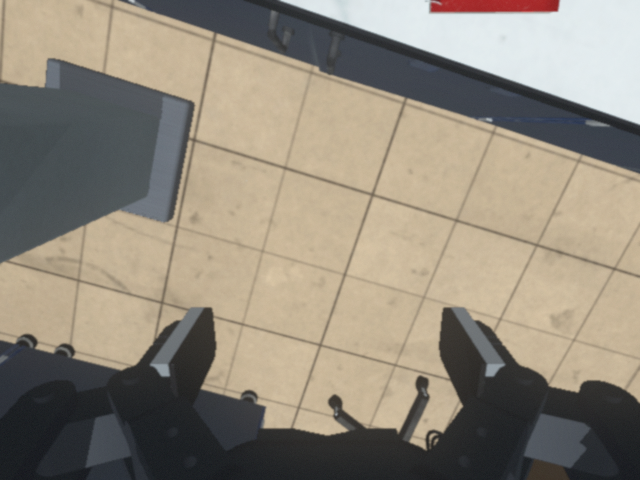

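Scene view: the docks run along the bench, with pumps at about (394,175), (369,213) and (346,243) and pads at (425,210), (404,243) and (380,277). Amber bottles are at (358,292), (307,185) and (337,190), and the pale bottle is at (321,280).

```bash
cat > h.py <<'E'
import numpy as np
from bench import vision
def P(n):
    p=vision.camera_params(n);return p['intrinsics'],p['R'],p['t']
def proj(n,X):
    K,R,t=P(n);c=K@(R@np.asarray(X,float)+t);return c[:2]/c[2]
def ray(n,uv):
    K,R,t=P(n);d=R.T@np.linalg.solve(K,[uv[0],uv[1],1.]);return -R.T@t,d/np.linalg.norm(d)
def onz(n,uv,z):
    o,d=ray(n,uv);return o+d*(z-o[2])/d[2]
def tri(obs):
    A=np.zeros((3,3));b=np.zeros(3);L=[ray(n,u) for n,u in obs]
    for o,d in L:
        M=np.eye(3)-np.outer(d,d);A+=M;b+=M@o
    X=np.linalg.solve(A,b)
    return X,[np.linalg.norm((np.eye(3)-np.outer(d,d))@(X-o)) for o,d in L]
E
python3 - <<'E'
from h import *
from bench import find_in,pinpoint
np.set_printoptions(precision=3,suppress=True)
for n in ["scene","side"]:
    for q,z in [("pump_a_top",.152),("pad_a",.011),("refill",0),("clear_bottle",0),("white_jar",0),("petri",0)]:
        for r in pinpoint(n,q):
            if r['p']>.15: print(n,q,round(r['p'],2),np.round(r['xy'],1),onz(n,r['xy'],z)[:2])
E
```

```text
scene pump_a_top 0.43 [396.1 156.2] [ 0.549 -0.391]
scene pad_a 0.91 [377.3 277.2] [ 0.444 -0.065]
scene pad_a 0.88 [423.6 205.8] [ 0.44  -0.384]
scene pad_a 0.81 [402.9 240. ] [ 0.438 -0.224]
scene refill 0.98 [306.8 199.4] [ 0.766 -0.246]
scene refill 0.81 [336.9 208. ] [ 0.668 -0.258]
scene refill 0.76 [356.1 304.5] [0.456 0.036]
scene refill 0.42 [314.6 375.5] [0.448 0.267]
scene clear_bottle 0.65 [318.6 296.6] [0.553 0.061]
scene white_jar 0.4 [397.2 153.8] [ 0.615 -0.587]
scene petri 0.6 [336.7 336.1] [0.454 0.146]
side pump_a_top 0.54 [312.8 331.8] [ 0.547 -0.388]
side pad_a 0.94 [264.9 317. ] [ 0.438 -0.219]
side pad_a 0.91 [262.8 368.9] [ 0.433 -0.376]
side pad_a 0.74 [261.4 274.3] [ 0.428 -0.066]
side pad_a 0.32 [271.5 228.4] [0.457 0.129]
side refill 0.89 [362.2 330.3] [ 0.681 -0.268]
side refill 0.87 [398.6 325. ] [ 0.776 -0.256]
side refill 0.82 [271.3 254.3] [0.455 0.026]
side clear_bottle 0.58 [303. 249.] [0.548 0.044]
side white_jar 0.82 [267.3 202.8] [0.444 0.272]
side white_jar 0.2 [287.2 281.6] [ 0.498 -0.087]
side petri 0.75 [293.3 371. ] [ 0.504 -0.378]
side petri 0.44 [268.2 226.2] [0.447 0.154]
```

```bash
cat >> h.py <<'E'
from scipy.spatial.transform import Rotation as Ro
from bench import ctrl
def pose():
    o=ctrl.get_obs();q=o['eef_rot'];return np.array(o['eef_pos']),Ro.from_quat([q[1],q[2],q[3],q[0]])
# goal: tool z down, tool x along s*world y
def goalR(yaw=0,s=None):
    p,R=pose();best=None
    for sg in ([s] if s else [1,-1]):
        x=np.array([0,sg,0.]);z=np.array([0,0,-1.]);y=np.cross(z,x)
        G=Ro.from_euler('z',yaw)*Ro.from_matrix(np.stack([x,y,z],1))
        rv=(R.inv()*G).as_rotvec()
        if best is None or np.linalg.norm(rv)<np.linalg.norm(best[1]): best=(G,rv)
    return best
def delta(X,yaw=0,s=None):
    p,R=pose();G,rv=goalR(yaw,s)
    d=R.inv().apply(np.asarray(X)-p)*100
    print("from",p.round(4),"xyz cm",d.round(2),"rv",rv.round(3)); return d,rv
E
python3 - <<'E'
from h import *
p,R=pose();print(R.as_matrix().round(3))
delta([0.40,-0.2,0.32]);delta([0.40,-0.2,0.32],s=1);delta([0.40,-0.2,0.32],s=-1)
K,Rc,t=P('wrist');print('cam',-Rc.T@t)
E
```

```text
[[ 0.293 -0.     0.956]
 [-0.956  0.     0.293]
 [-0.    -1.     0.   ]]
from [ 0.1687 -0.5497  0.2563] xyz cm [-26.65  -6.37  32.37] rv [-1.558  0.234  0.234]
from [ 0.1687 -0.5497  0.2563] xyz cm [-26.65  -6.37  32.37] rv [-0.309 -2.061 -2.061]
from [ 0.1687 -0.5497  0.2563] xyz cm [-26.65  -6.37  32.37] rv [-1.558  0.234  0.234]
cam [ 0.24263086 -0.52618966  0.37271636]
```

```bash
sed -i 's/x=np.array(\[0,sg,0.\]);z=np.array(\[0,0,-1.\]);y=np.cross(z,x)/x=np.array([0,sg,0.]);y=np.array([0,0,-1.]);z=np.cross(x,y)/' h.py
python3 - <<'E'
from h import *
for s in (1,-1): delta([0.36,-0.22,0.32],s=s)
o=ctrl.get_obs();print(o['time_s'])
E
```

```text
from [ 0.1687 -0.5497  0.2563] xyz cm [-25.91  -6.37  27.96] rv [-0.    -2.844 -0.   ]
from [ 0.1687 -0.5497  0.2563] xyz cm [-25.91  -6.37  27.96] rv [ 0.     0.298 -0.   ]
0.75
```

Request:
apply_moves([
  {"x":-3.5,"y":-2,"z":4,"ay":0.05,"grip":1},
  {"x":-7,"y":-4,"z":8,"ay":0.1,"grip":1},
  {"x":-11,"y":-6.4,"z":12,"ay":0.15,"grip":1},
  {"x":-15,"y":-6.4,"z":16,"ay":0.2,"grip":1},
  {"x":-19,"y":-6.4,"z":20,"ay":0.25,"grip":1},
  {"x":-23,"y":-6.4,"z":24,"ay":0.298,"grip":1},
  {"x":-25.9,"y":-6.4,"z":28,"ay":0.298,"grip":1},
  {"x":-25.9,"y":-6.4,"z":28,"ay":0.298,"grip":1},
  {"x":-25.9,"y":-6.4,"z":28,"ay":0.298,"grip":1},
])

```text
invalid input
```

```bash
cat > look.py <<'E'
import sys,cv2
from h import *
from bench import pinpoint
np.set_printoptions(precision=3,suppress=True)
im=vision.camera("wrist");cv2.imwrite(sys.argv[1],im[:,:,::-1])
p,R=pose();print(p,R.as_matrix().round(3).tolist())
for q,z in [("pump_a_top",.152),("pad_a",.011)]:
    for r in pinpoint("wrist",q):
        if r['p']>.15: print(q,round(r['p'],2),np.round(r['xy'],1),onz("wrist",r['xy'],z)[:2])
K,Rr,t=P('wrist');np.savez(sys.argv[1]+".npz",R=Rr,t=t)
print(ctrl.get_obs()['time_s'],ctrl.get_obs()['wrist_force'])
E
python3 look.py pics/w1.png
```

```text
[ 0.169 -0.55   0.256] [[0.293, 0.0, 0.956], [-0.956, 0.0, 0.293], [-0.0, -1.0, 0.0]]
0.9 [-0.165 -1.272 -1.054]
```

View pics/w1.png

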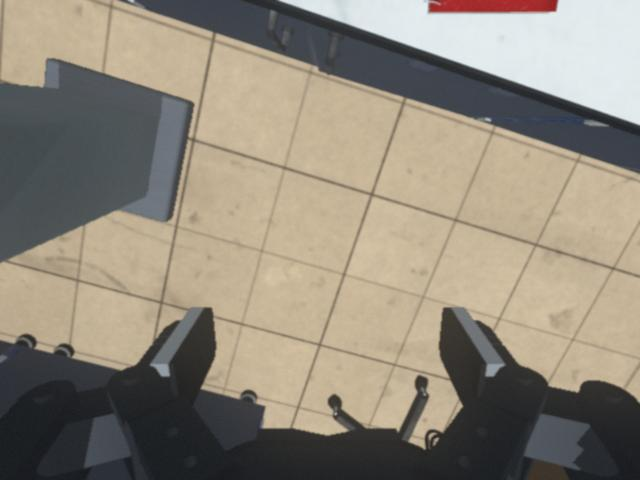

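The move was refused and the arm did not move. I'll send it again alone, with every key filled in.

Request:
apply_moves([
  {"x":-3.5,"y":-2,"z":4,"ax":0,"ay":0.05,"az":0,"grip":1},
  {"x":-7,"y":-4,"z":8,"ax":0,"ay":0.1,"az":0,"grip":1},
  {"x":-11,"y":-6.4,"z":12,"ax":0,"ay":0.15,"az":0,"grip":1},
  {"x":-15,"y":-6.4,"z":16,"ax":0,"ay":0.2,"az":0,"grip":1},
  {"x":-19,"y":-6.4,"z":20,"ax":0,"ay":0.25,"az":0,"grip":1},
  {"x":-23,"y":-6.4,"z":24,"ax":0,"ay":0.298,"az":0,"grip":1},
  {"x":-25.9,"y":-6.4,"z":28,"ax":0,"ay":0.298,"az":0,"grip":1},
  {"x":-25.9,"y":-6.4,"z":28,"ax":0,"ay":0.298,"az":0,"grip":1},
  {"x":-25.9,"y":-6.4,"z":28,"ax":0,"ay":0.298,"az":0,"grip":1},
])

```text
time_s: 2.02
eef_pos: [0.3603, -0.2202, 0.3204]
eef_rot: [-0.5, 0.5, -0.5, 0.5]
wrist_force: [0.8, -0.6, -0.5]
opening: -0.001
```

```bash
python3 look.py pics/w1.png
```

```text
[ 0.36  -0.221  0.32 ] [[-0.001, -0.0, 1.0], [-1.0, -0.0, -0.001], [0.0, -1.0, -0.0]]
pad_a 0.97 [186.  114.9] [ 0.437 -0.072]
pad_a 0.7 [327.7 120.1] [ 0.431 -0.221]
pad_a 0.64 [474.1 114.2] [ 0.436 -0.374]
2.175 [ 0.427 -0.005  0.531]
```

View pics/w1.png

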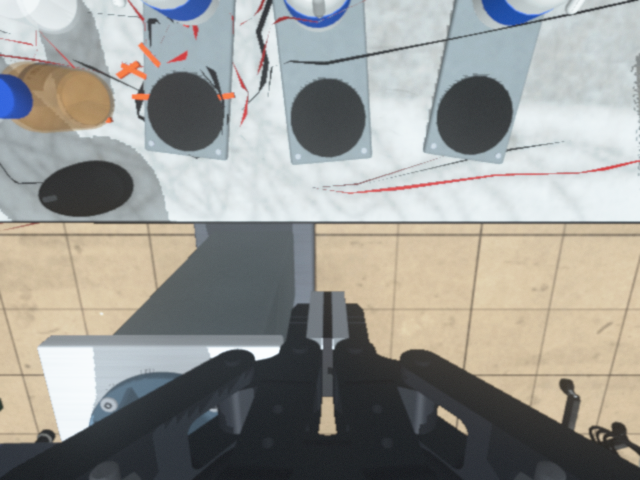

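Three pads are visible at (186,113), (328,118) and (475,114), and the pump tops are cut off at the top. I'll move forward and up.

Request:
apply_moves([
  {"x":0,"y":-2,"z":5,"ax":0,"ay":0,"az":0,"grip":1},
  {"x":0,"y":-4,"z":10,"ax":0,"ay":0,"az":0,"grip":1},
  {"x":0,"y":-5,"z":15,"ax":0,"ay":0,"az":0,"grip":1},
  {"x":0,"y":-5,"z":15,"ax":0,"ay":0,"az":0,"grip":1},
  {"x":0,"y":-5,"z":15,"ax":0,"ay":0,"az":0,"grip":1},
])

```text
time_s: 2.8
eef_pos: [0.509, -0.2221, 0.3693]
eef_rot: [0.499, -0.499, 0.502, -0.5]
wrist_force: [0.1, -0.7, -0.4]
opening: -0.006
```

```bash
sleep 1; python3 look.py pics/w2.png
```

```text
[ 0.509 -0.222  0.37 ] [[-0.004, -0.002, 1.0], [-1.0, 0.0, -0.004], [-0.0, -1.0, -0.002]]
pump_a_top 0.88 [530.1 157. ] [ 0.55  -0.394]
pad_a 0.95 [328.1 237.5] [ 0.434 -0.222]
pad_a 0.65 [209.3 234. ] [ 0.439 -0.069]
pad_a 0.59 [445.  234.6] [ 0.437 -0.372]
2.95 [-0.146  0.057 -0.337]
```

View pics/w2.png

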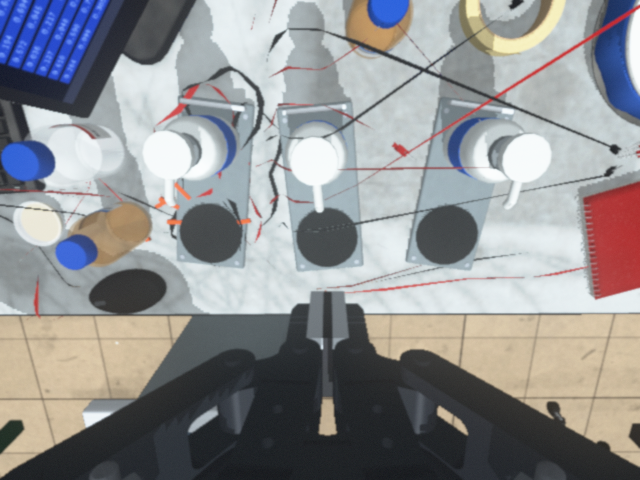

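Pump heads are at about (167,154), (316,160) and (524,157), with spouts pointing down-image. I'll fit them and check the overlays in every view.

```bash
cat > ov.py <<'E'
import cv2
from h import *
np.set_printoptions(precision=4,suppress=True)
im=cv2.imread("pics/w2.png")
pads={'L':(211,233),'M':(327,238),'R':(447,235)}
tops={'L':(167,154),'M':(316,160),'R':(524,157)}
g=cv2.cvtColor(im,cv2.COLOR_BGR2GRAY)
T={};Q={}
for k,c in pads.items():
    m=(g<75).astype(np.uint8);m=cv2.morphologyEx(m,cv2.MORPH_OPEN,np.ones((7,7)));n,l,s,ce=cv2.connectedComponentsWithStats(m)
    i=l[c[1],c[0]];Q[k]=onz('wrist',ce[i],.011);print(k,'pad',ce[i],s[i][2:],Q[k])
for k,c in tops.items():
    T[k]=onz('wrist',c,.152);d=T[k]-Q[k];print(k,'top',T[k],'dist',np.hypot(*d[:2]),'yaw',np.arctan2(d[1],d[0]))
def circ(img,n,c,r,z,col):
    a=np.linspace(0,2*np.pi,40);pts=np.array([proj(n,[c[0]+r*np.cos(t),c[1]+r*np.sin(t),z]) for t in a])
    cv2.polylines(img,[np.round(pts*S).astype(int)-off],True,col,1)
ims={'wrist':im,'scene':cv2.imread('pics/scene0.png'),'side':cv2.imread('pics/side0.png')}
box={'wrist':(120,100,480,190),'scene':(320,140,140,170),'side':(220,220,150,190)}
for n,b in box.items():
    x,y,w,h=b;S=750//max(w,h) if n!='wrist' else 1.6;S=min(S,3.5)
    off=np.array([x,y])*S;off=off.astype(int)
    c=cv2.resize(ims[n][y:y+h,x:x+w],None,fx=S,fy=S,interpolation=cv2.INTER_CUBIC)
    for k in T: circ(c,n,T[k],.021,.152,(0,0,255));circ(c,n,Q[k],.040,.011,(0,255,0))
    cv2.imwrite(f'pics/ov_{n}.png',c)
E
python3 ov.py
```

```text
L pad [325.569  202.5944] [   640    480 237124] [ 0.48   -0.2187  0.011 ]
M pad [325.569  202.5944] [   640    480 237124] [ 0.48   -0.2187  0.011 ]
R pad [449.6618 223.3218] [  43   34 1100] [ 0.4524 -0.3767  0.011 ]
L top [ 0.5542 -0.0851  0.152 ] dist 0.152797554625963 yaw 1.0642547725180416
M top [ 0.5486 -0.2115  0.152 ] dist 0.0689292941821787 yaw 0.10503543169162545
R top [ 0.5503 -0.3885  0.152 ] dist 0.09864129914261793 yaw -0.11961428210120463
```

View pics/ov_wrist.png

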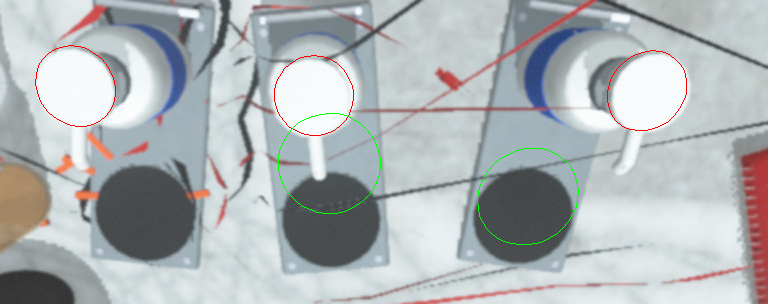

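View pics/ov_scene.png

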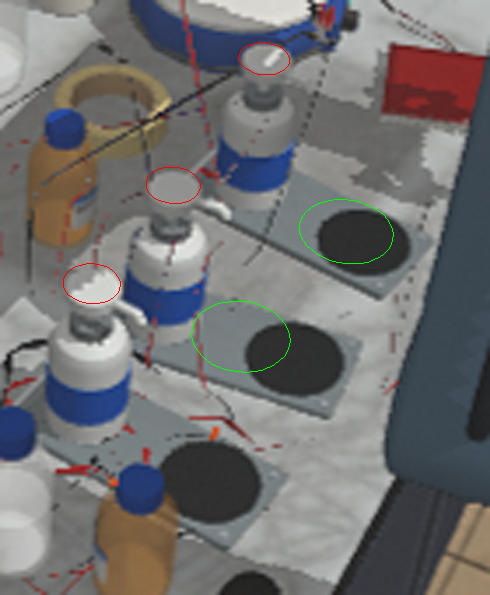

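View pics/ov_side.png

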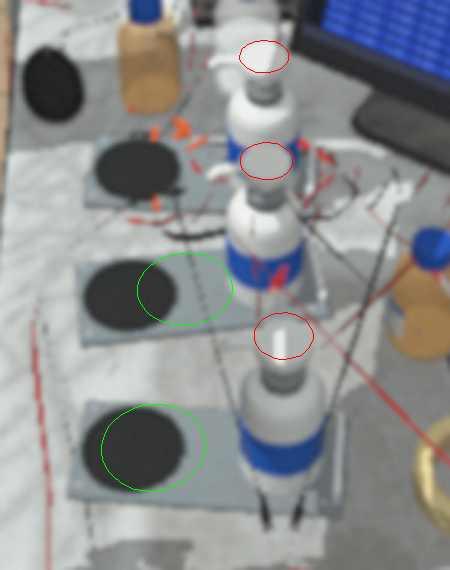

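The pump-top overlays (z = 0.152) fit in all three views, which confirms position and height. The pad segmentation failed, so I'll redo that later. First I'll feel the middle pump.

Request:
apply_moves([
  {"x":-1,"y":5,"z":4,"ax":0,"ay":0,"az":0,"grip":1},
  {"x":-1,"y":10,"z":4,"ax":0,"ay":0,"az":0,"grip":1},
  {"x":-1,"y":14.5,"z":4,"ax":0,"ay":0,"az":0,"grip":1},
  {"x":-1,"y":17.5,"z":4,"ax":0,"ay":0,"az":0,"grip":1},
  {"x":-1,"y":18.4,"z":4,"ax":0,"ay":0,"az":0,"grip":1},
  {"x":-1,"y":18.4,"z":4,"ax":0,"ay":0,"az":0,"grip":1},
])

```text
time_s: 3.7
eef_pos: [0.5484, -0.2123, 0.1867]
eef_rot: [0.499, -0.499, 0.501, -0.501]
wrist_force: [-0.3, 0.1, 0.6]
opening: 0.001
```

```bash
sleep 1; python3 look.py pics/w3.png
```

```text
[ 0.549 -0.213  0.188] [[-0.004, 0.001, 1.0], [-1.0, -0.001, -0.004], [0.001, -1.0, 0.001]]
pad_a 0.82 [165.9 341. ] [ 0.44  -0.072]
pad_a 0.6 [512.3 339.1] [ 0.44  -0.372]
3.85 [-0.065 -0.113  1.013]
```

View pics/w3.png

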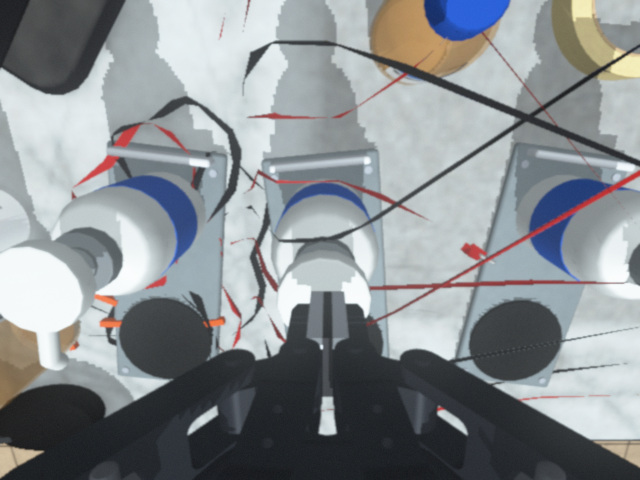

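The closed fingers are centred over the middle head at (325,290), with the tips about 10 mm above it. I'll press about 5 mm.

Request:
apply_moves([
  {"x":0,"y":0.6,"z":0,"ax":0,"ay":0,"az":0,"grip":1},
  {"x":0,"y":1.0,"z":0,"ax":0,"ay":0,"az":0,"grip":1},
  {"x":0,"y":1.3,"z":0,"ax":0,"ay":0,"az":0,"grip":1},
  {"x":0,"y":1.5,"z":0,"ax":0,"ay":0,"az":0,"grip":1},
  {"x":0,"y":1.5,"z":0,"ax":0,"ay":0,"az":0,"grip":1},
])

```text
time_s: 4.47
eef_pos: [0.5496, -0.2128, 0.1737]
eef_rot: [-0.499, 0.499, -0.5, 0.502]
wrist_force: [-2.3, 1.2, 5.6]
opening: 0.001
```

```bash
python3 -c "
from h import *
F=[]
for i in range(4):
    vision.camera('wrist');o=ctrl.get_obs();F.append(o['wrist_force'])
print(np.round(F,1),o['eef_pos'],o['time_s'])"
```

```text
[[-1.5  0.8  5.1]
 [-2.   1.   5.3]
 [-1.2  0.4  6.3]
 [-1.8  1.3  6.4]] [ 0.54963044 -0.21275193  0.17383868] 4.675
```

About 6 N at 3 mm means the middle one is full. Next is the right pump.

Request:
apply_moves([
  {"x":0,"y":-3,"z":0,"ax":0,"ay":0,"az":0,"grip":1},
  {"x":3,"y":-4,"z":0,"ax":0,"ay":0,"az":0,"grip":1},
  {"x":8,"y":-4,"z":0,"ax":0,"ay":0,"az":0,"grip":1},
  {"x":13,"y":-4,"z":0,"ax":0,"ay":0,"az":0,"grip":1},
  {"x":17,"y":-4,"z":0.1,"ax":0,"ay":0,"az":0,"grip":1},
  {"x":17.6,"y":-3,"z":0.1,"ax":0,"ay":0,"az":0,"grip":1},
  {"x":17.6,"y":-1,"z":0.1,"ax":0,"ay":0,"az":0,"grip":1},
  {"x":17.6,"y":-1,"z":0.1,"ax":0,"ay":0,"az":0,"grip":1},
])

```text
time_s: 5.68
eef_pos: [0.5488, -0.386, 0.1806]
eef_rot: [0.499, -0.499, 0.502, -0.5]
wrist_force: [-0.0, 0.2, -0.4]
opening: -0.0
```

```bash
sleep 1; python3 look.py pics/w4.png
```

```text
[ 0.549 -0.387  0.182] [[-0.002, -0.0, 1.0], [-1.0, 0.001, -0.002], [-0.001, -1.0, -0.0]]
5.825 [ 0.025  0.313 -0.513]
```

View pics/w4.png

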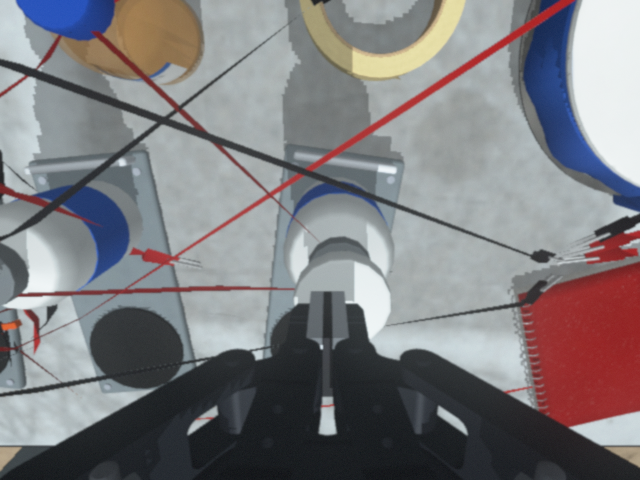

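The right head (centre about (343,300)) sits about 6 mm right of the fingers. I'll shift and press about 4 mm.

Request:
apply_moves([
  {"x":0.6,"y":0,"z":0,"ax":0,"ay":0,"az":0,"grip":1},
  {"x":0.6,"y":0.3,"z":0,"ax":0,"ay":0,"az":0,"grip":1},
  {"x":0.6,"y":0.6,"z":0,"ax":0,"ay":0,"az":0,"grip":1},
  {"x":0.6,"y":0.9,"z":0,"ax":0,"ay":0,"az":0,"grip":1},
  {"x":0.6,"y":1.1,"z":0,"ax":0,"ay":0,"az":0,"grip":1},
  {"x":0.6,"y":1.1,"z":0,"ax":0,"ay":0,"az":0,"grip":1},
])

```text
time_s: 6.58
eef_pos: [0.5503, -0.3936, 0.1739]
eef_rot: [-0.499, 0.499, -0.5, 0.502]
wrist_force: [-1.4, 1.5, 5.3]
opening: 0.002
```

```bash
sleep 1; python3 -c "
from h import *
F=[]
for i in range(3):
    vision.camera('wrist');o=ctrl.get_obs();F.append(o['wrist_force'])
print(np.round(F,1),o['eef_pos'],o['time_s'])"
```

```text
[[-2.7  1.9  6.1]
 [-2.1  2.8  5.4]
 [-1.8  1.1  4.9]] [ 0.55033013 -0.39364823  0.17404769] 6.725
```

The right one is also firm (about 5.5 N at 3 mm), so the left should be dry. I'll move there.

Request:
apply_moves([
  {"x":0,"y":-3,"z":0,"ax":0,"ay":0,"az":0,"grip":1},
  {"x":-3,"y":-5,"z":0,"ax":0,"ay":0,"az":0,"grip":1},
  {"x":-8.5,"y":-5,"z":0,"ax":0,"ay":0,"az":0,"grip":1},
  {"x":-14,"y":-5,"z":0,"ax":0,"ay":0,"az":0,"grip":1},
  {"x":-19.5,"y":-5,"z":0,"ax":0,"ay":0,"az":0,"grip":1},
  {"x":-25,"y":-5,"z":0.2,"ax":0,"ay":0,"az":0,"grip":1},
  {"x":-29.5,"y":-5,"z":0.3,"ax":0,"ay":0,"az":0,"grip":1},
  {"x":-30.8,"y":-3,"z":0.4,"ax":0,"ay":0,"az":0,"grip":1},
  {"x":-30.8,"y":-1.3,"z":0.4,"ax":0,"ay":0,"az":0,"grip":1},
  {"x":-30.8,"y":-1.3,"z":0.4,"ax":0,"ay":0,"az":0,"grip":1},
])

```text
time_s: 7.98
eef_pos: [0.5539, -0.0859, 0.1844]
eef_rot: [0.499, -0.5, 0.501, -0.501]
wrist_force: [-0.8, 1.5, 0.5]
opening: 0.004
```

```bash
sleep 1; python3 look.py pics/w5.png
```

```text
[ 0.555 -0.086  0.186] [[-0.003, 0.001, 1.0], [-1.0, -0.002, -0.003], [0.002, -1.0, 0.001]]
pad_a 0.91 [482.4 350.3] [ 0.436 -0.221]
8.125 [ 0.167 -0.334  0.587]
```

View pics/w5.png

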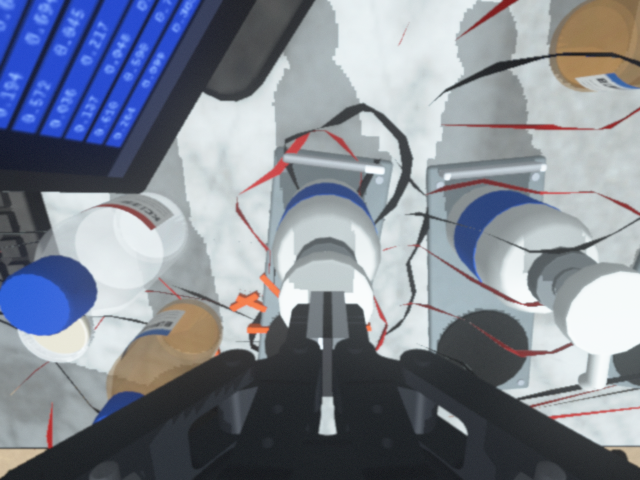

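The fingers are aligned over the left head at (327,290). I'll test it with a light press first.

Request:
apply_moves([
  {"x":0,"y":0.6,"z":0,"ax":0,"ay":0,"az":0,"grip":1},
  {"x":0,"y":1.0,"z":0,"ax":0,"ay":0,"az":0,"grip":1},
  {"x":0,"y":1.2,"z":0,"ax":0,"ay":0,"az":0,"grip":1},
  {"x":0,"y":1.5,"z":0,"ax":0,"ay":0,"az":0,"grip":1},
  {"x":0,"y":1.5,"z":0,"ax":0,"ay":0,"az":0,"grip":1},
])

```text
time_s: 8.75
eef_pos: [0.5554, -0.0867, 0.1716]
eef_rot: [-0.499, 0.499, -0.5, 0.502]
wrist_force: [0.2, -0.7, 0.4]
opening: -0.004
```

```bash
sleep 1; python3 -c "
from h import *
F=[]
for i in range(3):
    vision.camera('wrist');o=ctrl.get_obs();F.append(o['wrist_force'])
print(np.round(F,1),o['eef_pos'],o['time_s'])"
```

```text
[[ 0.1 -0.8  1.3]
 [-0.3 -0.5  0.5]
 [-0.6 -0.4  1.9]] [ 0.55534514 -0.08671917  0.17180116] 8.9
```

About 1 N at 5 mm, so it is limp. I'll push it to the stop.

Request:
apply_moves([
  {"x":0,"y":0.2,"z":0,"ax":0,"ay":0,"az":0,"grip":1},
  {"x":0,"y":0.4,"z":0,"ax":0,"ay":0,"az":0,"grip":1},
  {"x":0,"y":0.6,"z":0,"ax":0,"ay":0,"az":0,"grip":1},
  {"x":0,"y":0.8,"z":0,"ax":0,"ay":0,"az":0,"grip":1},
  {"x":0,"y":1.0,"z":0,"ax":0,"ay":0,"az":0,"grip":1},
  {"x":0,"y":1.15,"z":0,"ax":0,"ay":0,"az":0,"grip":1},
  {"x":0,"y":1.15,"z":0,"ax":0,"ay":0,"az":0,"grip":1},
])

```text
time_s: 9.78
eef_pos: [0.5553, -0.0866, 0.1619]
eef_rot: [-0.499, 0.499, -0.5, 0.502]
wrist_force: [-5.8, 1.6, 12.3]
opening: -0.002
```

12 N says it is on its stop. I'll lift off, open, and view the left dock and the refill together.

Request:
apply_moves([
  {"x":0,"y":-3,"z":0,"ax":0,"ay":0,"az":0,"grip":1},
  {"x":0,"y":-8,"z":0,"ax":0,"ay":0,"az":0,"grip":1},
  {"x":-2,"y":-13,"z":-3,"ax":0,"ay":0,"az":0,"grip":0},
  {"x":-4,"y":-18,"z":-7,"ax":0,"ay":0,"az":0,"grip":0},
  {"x":-6.5,"y":-20,"z":-10.5,"ax":0,"ay":0,"az":0,"grip":0},
  {"x":-6.5,"y":-20,"z":-10.5,"ax":0,"ay":0,"az":0,"grip":0},
  {"x":-6.5,"y":-20,"z":-10.5,"ax":0,"ay":0,"az":0,"grip":0},
])

```text
time_s: 10.65
eef_pos: [0.4502, -0.0209, 0.3613]
eef_rot: [-0.499, 0.499, -0.499, 0.502]
wrist_force: [-0.6, -1.0, -0.6]
opening: 0.996
```

```bash
sleep 1; python3 look.py pics/w6.png
```

```text
[ 0.45  -0.021  0.361] [[-0.004, 0.001, 1.0], [-1.0, -0.002, -0.004], [0.002, -1.0, 0.001]]
pump_a_top 0.66 [490.2 195.2] [ 0.461 -0.159]
pad_a 0.91 [364.7 190.5] [ 0.439 -0.066]
pad_a 0.87 [616.4 193.2] [ 0.434 -0.373]
pad_a 0.68 [489.5 195.5] [ 0.432 -0.219]
10.8 [-0.133 -0.623 -0.418]
```

View pics/w6.png

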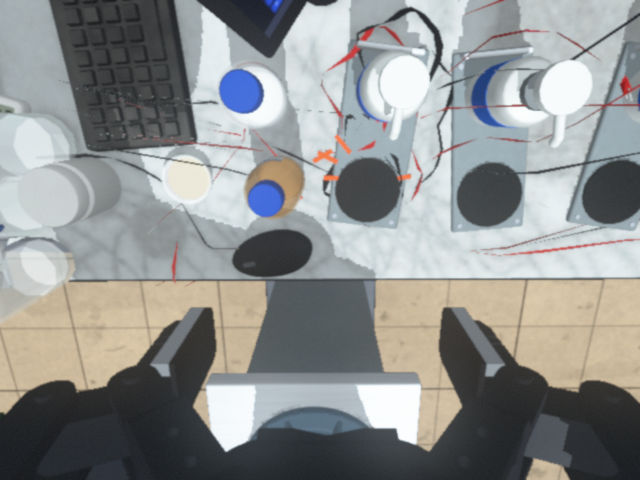

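The amber candidates are the near one in the wrist view, cap (266,198), at about (0.455, 0.03), and two others in the scene view at (307,185) and (337,190), at about (0.77, -0.25) and (0.67, -0.26). The near one is nearest the base (0.46 m against over 0.7 m). I'll measure the cap and pad precisely, with an enlarged crop.

```bash
cat > m.py <<'E'
import cv2
from h import *
np.set_printoptions(precision=4,suppress=True)
im=cv2.imread("pics/w6.png");hsv=cv2.cvtColor(im,cv2.COLOR_BGR2HSV)
blue=cv2.inRange(hsv,(105,150,60),(130,255,255))
def comp(m,c):
    n,l,s,ce=cv2.connectedComponentsWithStats(m);i=l[c[1],c[0]];assert i>0
    cn=max(cv2.findContours((l==i).astype(np.uint8),0,1)[0],key=cv2.contourArea)
    e=cv2.fitEllipse(cv2.convexHull(cn));return ce[i],e
cc,e=comp(blue,(266,198));print('cap',cc,e)
b={};b=comp(cv2.inRange(hsv,(0,0,0),(180,255,75)),(367,195));print('pad',b)
pad=onz('wrist',b[1][0],.011);print('pad',pad)
# cap in scene / side
O=[]
for n,c in [('scene',(359,279)),('side',(268,223))]:
    h=cv2.cvtColor(cv2.imread(f'pics/{n}0.png'),cv2.COLOR_BGR2HSV);m=cv2.inRange(h,(105,130,40),(130,255,255))
    c2,e2=comp(m,c);O.append((n,c2));print(n,c2,e2)
O.append(('wrist',cc));print('tri cap',tri(O))
for z in (.111,.12): print(z,[onz(n,u,z)[:2] for n,u in O])
# pad two-view
X,_=tri([('wrist',b[1][0]),('side',(261.4,274.3)),('scene',(377.3,277.2))]);print('tri pad',X)
c=cv2.resize(im[40:260,140:460],None,fx=2.4,fy=2.4,interpolation=cv2.INTER_CUBIC)
def circ(ctr,r,z,col):
    pts=np.array([proj('wrist',[ctr[0]+r*np.cos(t),ctr[1]+r*np.sin(t),z]) for t in np.linspace(0,6.3,40)])
    cv2.polylines(c,[np.round((pts-[140,40])*2.4).astype(int)],True,col,1)
circ(pad,.04,.011,(0,255,0));X=tri(O)[0];circ(X,.017,.12,(0,255,255));circ(X,.03,0,(0,255,255))
for z,col in((.152,(0,0,255)),(.137,(255,0,255))):circ((.5548,-.0862),.021,z,col)
cv2.imwrite('pics/m6.png',c)
E
python3 m.py
```

```text
cap [264.9597 199.4638] ((264.9890441894531, 199.4761962890625), (31.54974937438965, 33.64063262939453), 111.93867492675781)
pad (array([366.3393, 188.7028]), ((367.2111511230469, 189.34494018554688), (59.451866149902344, 62.76316452026367), 60.47624588012695))
pad [ 0.4402 -0.0695  0.011 ]
scene [359.5667 279.0533] ((359.5429992675781, 279.06689453125), (13.386858940124512, 13.854120254516602), 177.04063415527344)
side [268.0395 222.0526] ((268.0681457519531, 222.08457946777344), (9.388677597045898, 10.485779762268066), 84.32355499267578)
tri cap (array([0.4505, 0.0389, 0.1105]), [np.float64(0.0006588898954487201), np.float64(0.0005581245566516392), np.float64(0.0010085905570124684)])
0.111 [array([0.451 , 0.0394]), array([0.4509, 0.0376]), array([0.4496, 0.0391])]
0.12 [array([0.4482, 0.0461]), array([0.4512, 0.0265]), array([0.4515, 0.0376])]
tri pad [ 0.4373 -0.067   0.0118]
```

View pics/m6.png

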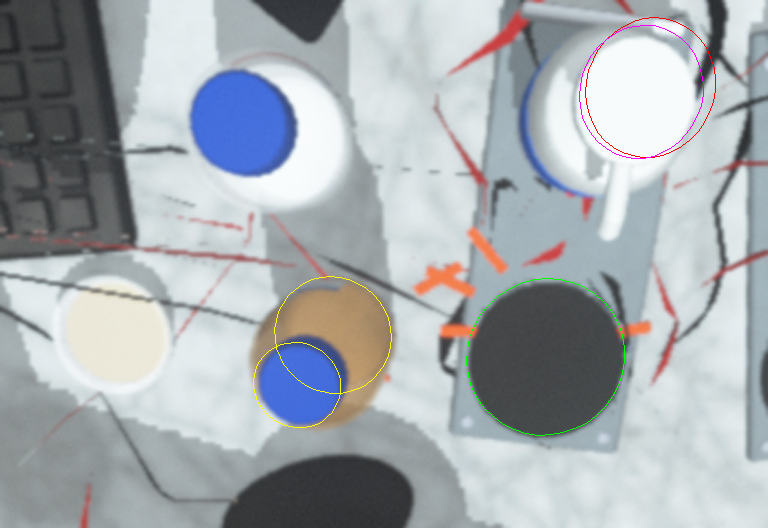

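The crop confirms the blue-capped amber bottle, the left head staying down (it fits the magenta 137 mm circle, not the red 152 mm one), and the pad circle fitting. Cap is at (0.4505, 0.0388), mid-height 0.1105; pad is at about (0.4385, -0.068). I'll go above the cap.

Request:
apply_moves([
  {"x":-3,"y":5,"z":0,"ax":0,"ay":0,"az":0,"grip":0},
  {"x":-6,"y":10,"z":0.1,"ax":0,"ay":0,"az":0,"grip":0},
  {"x":-6,"y":15,"z":0.1,"ax":0,"ay":0,"az":0,"grip":0},
  {"x":-6,"y":19,"z":0.1,"ax":0,"ay":0,"az":0,"grip":0},
  {"x":-6,"y":19,"z":0.1,"ax":0,"ay":0,"az":0,"grip":0},
  {"x":-6,"y":19,"z":0.1,"ax":0,"ay":0,"az":0,"grip":0},
])

```text
time_s: 11.55
eef_pos: [0.4524, 0.038, 0.1711]
eef_rot: [-0.499, 0.499, -0.5, 0.502]
wrist_force: [0.2, -0.1, 0.2]
opening: 1.001
```

```bash
sleep 1; python3 look.py pics/w7.png
```

```text
[0.453 0.038 0.172] [[-0.004, 0.003, 1.0], [-1.0, -0.002, -0.004], [0.002, -1.0, 0.003]]
pad_a 0.88 [470.7 241.9] [ 0.438 -0.07 ]
11.7 [ 0.171 -0.113 -0.3  ]
```

View pics/w7.png

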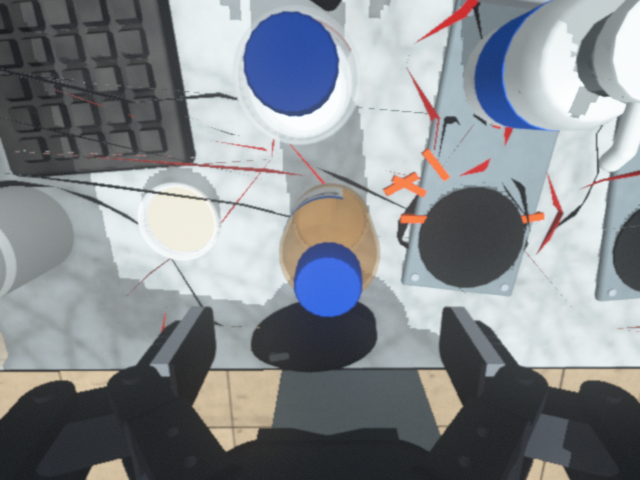

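The cap at (328,281) is centred between the fingers. I'll re-measure it quickly.

```bash
python3 -c "
from h import *
import cv2
im=cv2.imread('pics/w7.png');h=cv2.cvtColor(im,cv2.COLOR_BGR2HSV);m=cv2.inRange(h,(105,150,60),(130,255,255))
n,l,s,ce=cv2.connectedComponentsWithStats(m);i=l[285,328];print(ce[i],s[i])
print(onz('wrist',ce[i],.113),onz('wrist',(474,237),.011));print(tri([('wrist',ce[i]),('scene',(359.57,279.05)),('side',(268.04,222.05))]))
p,_=pose();delta([.4505,.0385,.128],s=-1)"
```

```text
[328.37243151 284.07819635] [ 295  250   66   68 3504]
[0.45032488 0.03828543 0.113     ] [ 0.44209785 -0.07174774  0.011     ]
(array([0.45049138, 0.03852549, 0.11070976]), [np.float64(0.0011232065690454424), np.float64(0.0008238383821604547), np.float64(0.0005092363901889526)])
from [0.4529 0.038  0.172 ] xyz cm [-0.05  4.4  -0.26] rv [-0.004 -0.004  0.002]
```

Request:
apply_moves([
  {"x":0,"y":1.5,"z":-0.2,"ax":0,"ay":0,"az":0,"grip":0},
  {"x":0,"y":3.5,"z":-0.2,"ax":0,"ay":0,"az":0,"grip":0},
  {"x":0,"y":4.4,"z":-0.2,"ax":0,"ay":0,"az":0,"grip":0},
  {"x":0,"y":4.4,"z":-0.2,"ax":0,"ay":0,"az":0,"grip":0},
  {"x":0,"y":4.4,"z":-0.2,"ax":0,"ay":0,"az":0,"grip":0.5},
  {"x":0,"y":4.4,"z":-0.2,"ax":0,"ay":0,"az":0,"grip":1},
  {"x":0,"y":4.4,"z":-0.2,"ax":0,"ay":0,"az":0,"grip":1},
  {"x":0,"y":4.4,"z":-0.2,"ax":0,"ay":0,"az":0,"grip":1},
  {"x":0,"y":4.4,"z":-0.2,"ax":0,"ay":0,"az":0,"grip":1},
  {"x":0,"y":4.4,"z":-0.2,"ax":0,"ay":0,"az":0,"grip":1},
])

```text
time_s: 12.95
eef_pos: [0.4517, 0.0378, 0.1288]
eef_rot: [-0.499, 0.498, -0.499, 0.503]
wrist_force: [-0.9, 0.2, 5.6]
opening: 0.379
```

```bash
sleep 1; python3 look.py pics/w8.png; python3 -c "
from bench import ctrl;print(ctrl.get_obs()['opening'])"
```

```text
[0.452 0.038 0.129] [[-0.004, 0.005, 1.0], [-1.0, -0.003, -0.004], [0.003, -1.0, 0.005]]
pad_a 0.77 [494.7 264.2] [ 0.436 -0.07 ]
13.1 [-0.971 -0.184  5.56 ]
0.37361368825607244
```

View pics/w8.png

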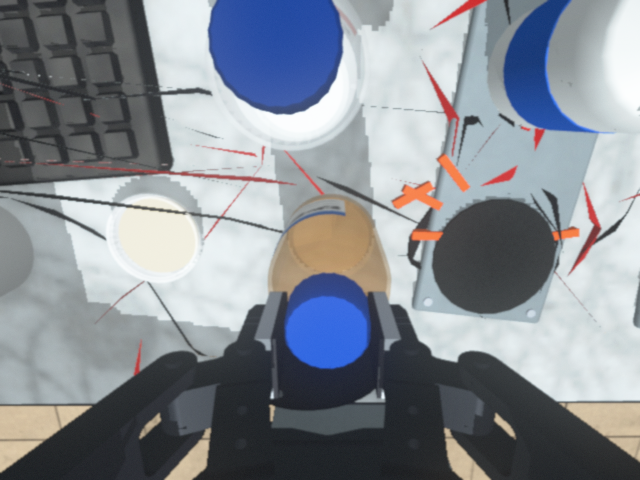

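The cap is gripped (opening 0.37, about 32 mm). I'll lift 5 cm.

Request:
apply_moves([
  {"x":0,"y":-0.5,"z":0,"ax":0,"ay":0,"az":0,"grip":1},
  {"x":0,"y":-2,"z":0,"ax":0,"ay":0,"az":0,"grip":1},
  {"x":0,"y":-4,"z":0,"ax":0,"ay":0,"az":0,"grip":1},
  {"x":0,"y":-5,"z":0,"ax":0,"ay":0,"az":0,"grip":1},
  {"x":0,"y":-5,"z":0,"ax":0,"ay":0,"az":0,"grip":1},
])

```text
time_s: 13.72
eef_pos: [0.452, 0.0379, 0.1798]
eef_rot: [-0.5, 0.498, -0.498, 0.504]
wrist_force: [-0.2, 0.1, -2.3]
opening: 0.373
```

```bash
sleep 1; python3 look.py pics/w9.png
python3 - <<'E'
import cv2
from h import *
print(ctrl.get_obs()['opening'])
im=cv2.imread("pics/w9.png");hsv=cv2.cvtColor(im,cv2.COLOR_BGR2HSV)
s=vision.camera('side')[:,:,::-1];cv2.imwrite('pics/side9.png',cv2.resize(s[150:350,180:380],None,fx=3,fy=3))
m=cv2.inRange(hsv,(0,0,0),(180,255,75));n,l,st,ce=cv2.connectedComponentsWithStats(m)
for i in range(1,n):
    if 1500<st[i][4]<20000: print(i,ce[i],st[i],onz('wrist',ce[i],.011))
E
```

```text
[0.451 0.038 0.179] [[-0.004, 0.006, 1.0], [-1.0, -0.003, -0.004], [0.003, -1.0, 0.006]]
pad_a 0.8 [468.4 236.7] [ 0.438 -0.07 ]
13.875 [-0.161 -0.383 -2.468]
0.3781761218410459
1 [54.23608793 86.98904448] [    0     0   144   177 13783] [0.54726727 0.22470754 0.011     ]
38 [466.23081088 233.9074049 ] [ 417  187  102   95 7387] [ 0.44061364 -0.06800499  0.011     ]
42 [624.99954607 247.43940082] [ 605  202   35   86 2203] [ 0.42894344 -0.19242426  0.011     ]
```

View pics/w9.png

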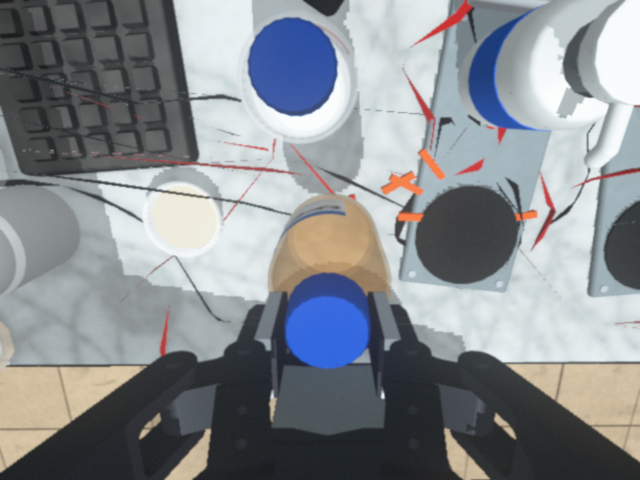

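View pics/side9.png

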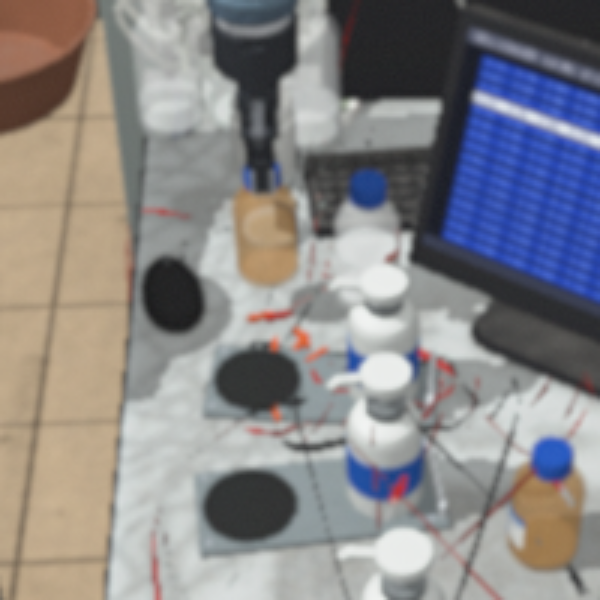

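The refill is held upright and the left head stays down. I'll move over to the pad at (0.439, -0.0688).

Request:
apply_moves([
  {"x":2,"y":0,"z":-0.3,"ax":0,"ay":0,"az":0,"grip":1},
  {"x":5,"y":0,"z":-0.6,"ax":0,"ay":0,"az":0,"grip":1},
  {"x":8,"y":0,"z":-0.9,"ax":0,"ay":0,"az":0,"grip":1},
  {"x":10,"y":0.5,"z":-1,"ax":0,"ay":0,"az":0,"grip":1},
  {"x":10.7,"y":1.5,"z":-1.1,"ax":0,"ay":0,"az":0,"grip":1},
  {"x":10.7,"y":2.5,"z":-1.1,"ax":0,"ay":0,"az":0,"grip":1},
  {"x":10.7,"y":2.5,"z":-1.1,"ax":0,"ay":0,"az":0,"grip":1},
  {"x":10.7,"y":2.5,"z":-1.1,"ax":0,"ay":0,"az":0,"grip":1},
])

```text
time_s: 14.92
eef_pos: [0.4395, -0.0683, 0.1532]
eef_rot: [-0.499, 0.499, -0.499, 0.502]
wrist_force: [0.1, -0.9, -1.9]
opening: 0.376
```

```bash
sleep 1
cat > c.py <<'E'
import cv2,sys
from h import *
print(pose()[0],ctrl.get_obs()['wrist_force'],ctrl.get_obs()['opening'])
P0=(.4395,-.0687)
def circ(img,n,c,r,z,col,off,S):
    pts=np.array([proj(n,[c[0]+r*np.cos(t),c[1]+r*np.sin(t),z]) for t in np.linspace(0,6.3,40)])
    cv2.polylines(img,[np.round((pts-off)*S).astype(int)],True,col,1)
out=[]
for n,off,w,h in [('wrist',(160,100),320,240),('side',(210,200),130,130),('scene',(310,210),130,130)]:
    im=vision.camera(n)[:,:,::-1].copy();S=400/h
    c=cv2.resize(im[off[1]:off[1]+h,off[0]:off[0]+w],None,fx=S,fy=S,interpolation=cv2.INTER_CUBIC)
    circ(c,n,P0,.04,.011,(0,255,0),off,S)
    p=pose()[0];circ(c,n,(p[0]-.0015,p[1]),.03,p[2]-.129,(0,255,255),off,S)
    out.append(c)
cv2.imwrite(sys.argv[1]+'a.png',out[0]);cv2.imwrite(sys.argv[1]+'b.png',np.hstack([o[:400,:400] for o in out[1:]]))
E
python3 c.py pics/c10
```

```text
[ 0.43952893 -0.06834515  0.15319292] [ 0.09438985 -0.85688041 -1.85452676] 0.3760269089253807
```

View pics/c10a.png

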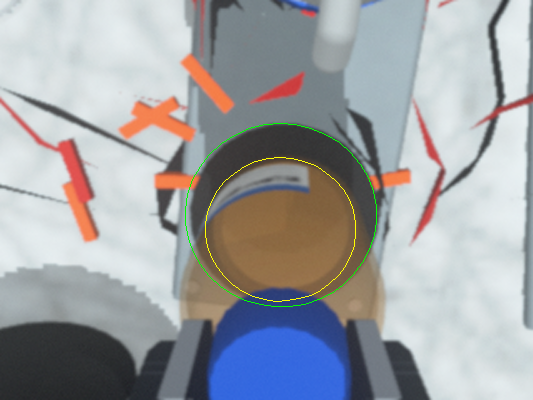

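View pics/c10b.png

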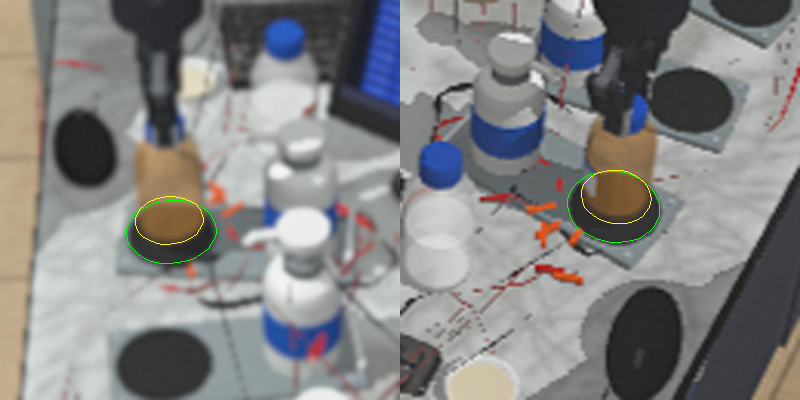

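The pad circle and the bottle base outline agree in all three views. I'll lower the bottle.

Request:
apply_moves([
  {"x":0,"y":0.4,"z":0.1,"ax":0,"ay":0,"az":0,"grip":1},
  {"x":0,"y":0.8,"z":0.1,"ax":0,"ay":0,"az":0,"grip":1},
  {"x":0,"y":1.1,"z":0.1,"ax":0,"ay":0,"az":0,"grip":1},
  {"x":0,"y":1.25,"z":0.1,"ax":0,"ay":0,"az":0,"grip":1},
  {"x":0,"y":1.25,"z":0.1,"ax":0,"ay":0,"az":0,"grip":1},
])

```text
time_s: 15.7
eef_pos: [0.4408, -0.0688, 0.141]
eef_rot: [-0.499, 0.499, -0.499, 0.503]
wrist_force: [-0.0, -0.1, -2.3]
opening: 0.377
```

Force is still the bottle's weight (-2.3 N). I'll go down in 1 mm steps.

Request:
apply_moves([
  {"x":0,"y":0.1,"z":0,"ax":0,"ay":0,"az":0,"grip":1},
  {"x":0,"y":0.15,"z":0,"ax":0,"ay":0,"az":0,"grip":1},
  {"x":0,"y":0.15,"z":0,"ax":0,"ay":0,"az":0,"grip":1},
])

```text
time_s: 16.08
eef_pos: [0.441, -0.0688, 0.1399]
eef_rot: [-0.499, 0.499, -0.499, 0.503]
wrist_force: [-0.8, 0.9, 1.7]
opening: 0.372
```

Contact: the force went from -2.3 N to +1.7 N. I'll release gently and rise.

Request:
apply_moves([
  {"x":0,"y":0,"z":0,"ax":0,"ay":0,"az":0,"grip":0.5},
  {"x":0,"y":0,"z":0,"ax":0,"ay":0,"az":0,"grip":0.3},
  {"x":0,"y":0,"z":0,"ax":0,"ay":0,"az":0,"grip":0},
  {"x":0,"y":0,"z":0,"ax":0,"ay":0,"az":0,"grip":0},
  {"x":0,"y":-1,"z":0,"ax":0,"ay":0,"az":0,"grip":0},
  {"x":0,"y":-4,"z":0,"ax":0,"ay":0,"az":0,"grip":0},
  {"x":0,"y":-9,"z":0,"ax":0,"ay":0,"az":0,"grip":0},
  {"x":0,"y":-14,"z":0,"ax":0,"ay":0,"az":0,"grip":0},
  {"x":0,"y":-16,"z":0,"ax":0,"ay":0,"az":0,"grip":0},
  {"x":0,"y":-16,"z":0,"ax":0,"ay":0,"az":0,"grip":0},
])

```text
time_s: 17.32
eef_pos: [0.4412, -0.0687, 0.3022]
eef_rot: [-0.5, 0.498, -0.497, 0.504]
wrist_force: [1.1, 0.1, -0.7]
opening: 1.0
```

```bash
sleep 1; sed -i "s/circ(c,n,(p\[0\]-.0015,p\[1\]),.03,p\[2\]-.129/circ(c,n,P0,.017,.131/" c.py; sed -i "s/('wrist',(160,100),320,240)/('wrist',(260,50),320,240)/" c.py; python3 c.py pics/c11
```

```text
[ 0.44124306 -0.06874822  0.3022081 ] [ 1.09498836  0.1135049  -0.70788599] 1.0002640665777809
```

View pics/c11a.png

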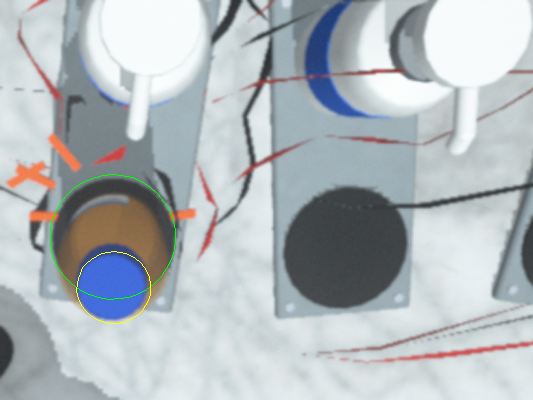

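View pics/c11b.png

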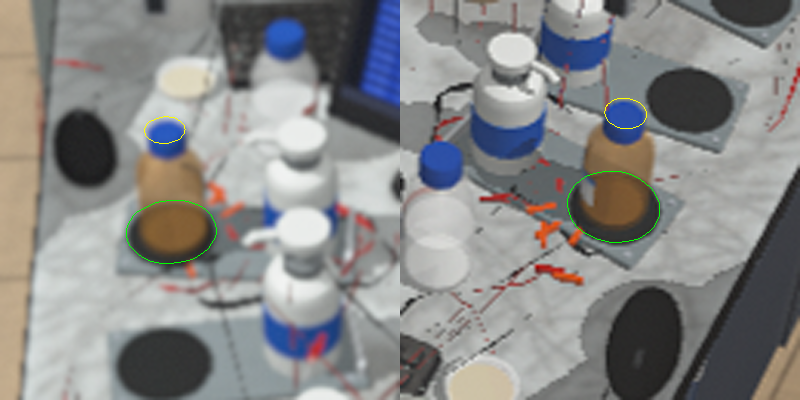

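The refill stands upright and centred, the cap matches the expected 131 mm outline, the left head is still down, and the gripper is clear. Handing in.

```bash
python3 -c "
from bench import ticket;print(ticket.hand_in())"
```

```text
the job is handed in; nothing more can be done
None
```

The refill bottle stands on the pad of the dry dock and has been let go. I handed the job in after about 17.5 s on the clock, and no verdict was reported.

- **Finding the dry bottle:** I pressed the middle and right heads about 3 mm each. Both pushed back with 5–6 N, so they are full. The left head gave only about 1 N at 5 mm, so I pushed it to its stop (12 N there), and it has stayed down.
- **Placing the refill:** I took the amber bottle nearest the base by its cap and lowered it onto the left dock's pad. I let go only once the wrist force showed it had touched down.
- **Last checks:** In all three views the bottle is upright and centred to within a few millimetres, and the left head is still down. The pale bottle and petri dish look unmoved and nothing touches the gripper. I did not check the white jar again at the end, but the arm never went near it.
- **What failed or disagreed:**
  - My first move call was refused, and the same call sent alone with all keys filled in worked.
  - The first pad segmentation failed, so I redid it. Pad estimates from different views then agreed to a few millimetres in most cases, though single readings from the scene and side cameras differed by up to about 16 mm.
  - The right head turned out to be about 5 mm off my first measurement, which I corrected before pressing it.

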